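# Put canister, lens and spectacle frame back on their own pads

## Robot

A 6-joint arm with a two-finger parallel gripper is mounted at the origin on the work surface. World frame = base frame: x ahead of the robot, y to its left, z up, the work surface at z = 0. Lengths are in m, angles in rad, forces in N, time in s.
With the tool pointing down it reaches from about 0.35 to 0.975 m from the base axis. Payload 4.9 kg.
Tool frame: the origin (TCP) lies midway between the tips of the shut fingers; the grasp point (between the pads) lies 19 mm behind it; z points along the fingers, y is the line along which they close (so a half turn about z gives the same grasp; the last joint's range is limited). The gripper opens to 85 mm and grips with 20 to 120 N. Pads are 22 mm wide; open, the fingers measure 114 mm over their backs; the gripper's body (76 mm by 85 mm) begins 54 mm behind the grasp point. The pads swing forward as they close: fully open they stand 13 mm farther back than shut.
Start: joints at [1.056, 0.053, 1.613, -0, 1.476, -0.119], TCP at [0.241, 0.577, 0.231] pointing down, gripper open.
Joint ranges: [-3.01, 3.01], [-1.01, 2.22], [0.06, 2.58], [-1.02, 4.17], [0.09, 2.62], [-3.14, 3.14]. Speed limits (rad/s): [2.57, 2.57, 3.14, 3.14, 3.14, 3.14].

## Interface

Orientations are given as a rotation vector (axis times angle).
In Python, from station import ctrl, optics, job gives the robot as it stands.
- The arm moves only by the shell command python3 -m jog 'ROWS' [OPENING] [FORCE]. ROWS is JSON, a list of rows, each a list of 2 entries, a list of its own where there are three numbers: the shift along the tool's x, y, z in m, then the turn, a rotation vector about the tool's x, y, z in rad. A call has 1 to 5 rows; each row is the pose to reach, as a shift and turn from the pose commanded when the call began, along the tool's axes at that moment; what a row does not reach only later rows make up. A row lasts 1/10 s, in which the tool goes at most 50 mm and 8.59 degrees, less where a joint would pass 70% of its speed; a pose out of reach is approached as far as the arm can. A call with a gripper value outside its range is refused whole. OPENING is the opening, from 0 (shut) to 1 (fully open), set as the call begins (- or left out, the last holds). The fingers move at their own pace and stop on an object; FORCE is the grip in N (left out, the last holds). Time passes only in rows, so rows that repeat a pose let the fingers close. It gives the time, the measured TCP pose, the force, the opening and the grip force at its end, in the units of the state.
- ctrl.get_obs(): the state, without advancing time (a new reading comes with each control period).
- optics.get_image(name): name is "scene" or "top"; returns a dict with "image" (420x560x3 uint8, blue, green, red), "fx", "fy", "cx", "cy" (pixels), "rvec" (rotation vector, rad) and "tvec" (3), from world to camera coordinates, as OpenCV has them. Camera axes: x right, y down, z forward; pixel columns grow to the right and rows downward; lengths in m; the calibration is good to about 2 mm. A picture is of the moment at which its call begins. There is no depth.
- job.finish_job(): hands the job in; it is judged then, once.
The state is a dict: "t": time; "q": joint angles; "dq": joint speeds; "effort": joint torques, N m; "tool_pos": TCP position; "tool_rot": TCP orientation; "contact_force": force on the tool from outside, world axes, zero at the start; "wrist_torque": the same for the moment, N m; "opening": finger opening in m; "grip_force": force on a finger pad.
Only numpy, scipy, OpenCV 4.12 (cv2) and the standard library are available. Lean on these libraries where they do the work, as an engineer would, in place of code of your own. Each camera call takes 0.05 s, during which the arm holds its last target. There are 200 camera calls.

## Task

The canister, the frosted lens and the horn-effect frame each stand on one another's pad: put the canister upright on the middle of the round pad, the lens flat on the middle of the square pad, and the folded frame, still face down, on the middle of the long pad, lying along it. Set one of them down near the middle of the empty cork mat while you make room, put everything down gently without dropping it, and leave the screwdriver, the loupe and the jar where they are.

Things in the scene. Friction and masses are not known exactly. Their poses are not given: they have to be found in the camera images.
- canister: Closed screw-top aluminium canister of frame screws, 48 mm across, 50 mm tall, about 110 g, standing upright; at the start it stands on the long pad. Origin at the centre of its underside, z up its axis.
- lens: Round frosted glass lens blank, 56 mm across, straight edge 12 mm high, top domed to 15 mm, about 80 g, lying flat; at the start it lies on the round pad. Origin at the centre of its underside, z up.
- frame: Brown horn-effect acetate frame, folded, face down on the square pad at the start: two open rims (7 mm thick) below, folded temples above as one straight bar. 143 mm along its y, 49 mm along x, 27 mm high, 35 g. Origin mid-length, at the underside. Bar: along y, right above the origin and mass centre, 12 mm wide in x, 15 to 27 mm above the underside, free beneath; pinch it at the middle across x.
- round_pad: Round dark rubber pad, 90 mm across, the canister's place; fixed to the cart top, 5 mm thick; origin at the centre of its underside, on the cart top (its upper face is 5 mm above).
- square_pad: Square dark rubber pad, 90 x 90 mm, the lens's place; fixed to the cart top, 5 mm thick; origin at the centre of its underside, on the cart top (its upper face is 5 mm above).
- long_pad: Long narrow dark rubber pad, 60 mm along its x and 156 mm along its y, the spectacle frame's place; fixed to the cart top, 5 mm thick; origin at the centre of its underside, on the cart top (its upper face is 5 mm above).
- cork_mat: Square cork mat, 120 x 120 mm, empty: the spare spot; fixed to the cart top, 5 mm thick; origin at the centre of its underside, on the cart top (its upper face is 5 mm above).
- screwdriver: Chrome mini screwdriver with a rotating cap, 101 mm long along its x, 10 mm thick, lying on the cart top; origin on the underside near its middle; a bystander to leave alone.
- loupe: Black eyepiece loupe, a tapering cup 38 mm across and 30 mm tall; origin at the centre of its underside; a bystander to leave alone.
- jar: Small capped jar, 44 mm across and 45 mm tall; origin at the centre of its underside; a bystander to leave alone.
There are look-alikes about, which are no part of the job. Of the things shaped like the lens, the glass one is meant.

How it is judged:
By the outcome, as a careful person would: the job done as asked, in the order asked, and still so for the second after the job is handed in, with the robot touching nothing.
It also fails if it takes over 102 s, if anything falls off the work surface, if the arm or the gripper's body presses on something with over 40 N, if the wrist force passes 120 N, or if a joint passes its speed limit or range.

## Working session

There is one attempt and no reset: what is moved stays moved. The work goes in short steps, Python scripts to look and compute and a shell command to move; the robot and the scene stay as the last step left them, time stands still between calls to the robot, and variables do not carry over. Pictures are saved under pics/ and viewed, at most 14 in all, crops included, and the job is handed in when it is done.

```bash
mkdir -p pics; ls; python3 - <<'E'
from station import ctrl, optics
import cv2
for n in("top","scene"):
    d=optics.get_image(n); cv2.imwrite(f"pics/{n}0.png",d["image"]); print(n,{k:d[k] for k in d if k!="image"})
print(ctrl.get_obs())
E
```

```text
pics
top {'fx': 483.0912598905169, 'fy': 483.0912598905169, 'cx': 282.2594926623563, 'cy': 215.96607209537694, 'rvec': array([ 2.16582667, -2.1410221 ,  0.19229302]), 'tvec': array([-0.00687961,  0.54656347,  0.93597274])}
scene {'fx': 441.3751102232546, 'fy': 441.3751102232546, 'cx': 285.51382309879546, 'cy': 210.67136716054893, 'rvec': array([ 2.44698296,  0.99565732, -0.27192163]), 'tvec': array([-0.41311316, -0.32606578,  1.13991417])}
{'t': 0.1, 'q': array([ 1.05597869e+00,  5.33169984e-02,  1.61417553e+00,  6.55036803e-06,
        1.47601396e+00, -1.18997505e-01]), 'dq': array([-0.00021241, -0.00265799, -0.00361616, -0.00113419, -0.00015518,
        0.00302717]), 'effort': array([ 4.90875027e-04, -3.94907498e+01, -3.71361279e+01, -1.38062755e-04,
        3.87272783e-03,  6.81622396e-06]), 'tool_pos': array([0.24068931, 0.57617251, 0.2301585 ]), 'tool_rot': array([-6.17584135e-01, -3.07967534e+00,  2.85280415e-03]), 'contact_force': array([ 0.62180219,  0.35287817, -0.21892473]), 'wrist_torque': array([0.05542201, 0.02998038, 0.02794802]), 'grip_force': 0.0, 'opening': 0.08533773473404423}
```

View pics/top0.png

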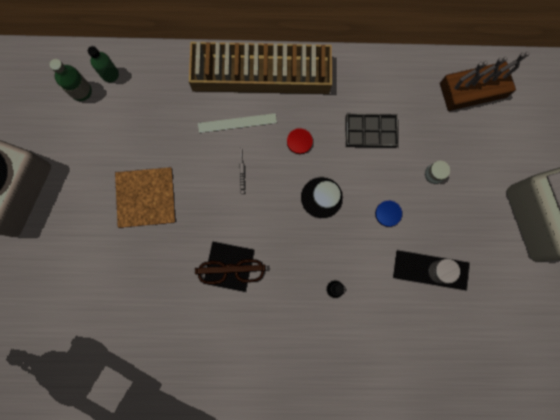

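View pics/scene0.png

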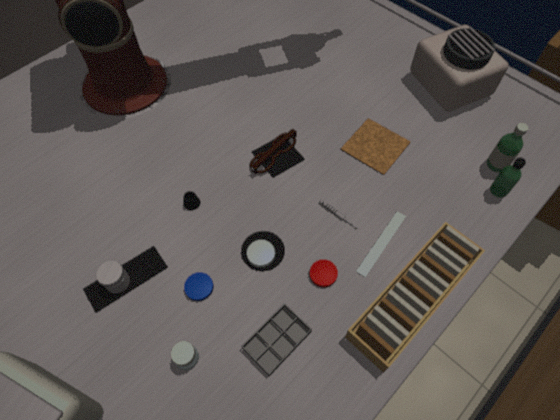

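The top view shows the lens (327,194) on the round pad (322,197), the canister (447,271) on the long pad (431,270), the frame (231,270) on the square pad, and the cork mat at (145,197). Red and blue discs are the look-alikes, the jar is at (440,171) and the loupe at (335,289).

```bash
cat > h.py <<'E'
import cv2, numpy as np
from scipy.spatial.transform import Rotation as R
from station import ctrl, optics
def cast(d,uv,z):
    uv=np.atleast_2d(np.asarray(uv,float)); M=cv2.Rodrigues(d["rvec"])[0]; c=-M.T@d["tvec"]
    r=np.c_[(uv[:,0]-d["cx"])/d["fx"],(uv[:,1]-d["cy"])/d["fy"],np.ones(len(uv))]@M
    return (c+r*((z-c[2])/r[:,2])[:,None])
def blobs(mask,box,mn=40):
    x0,y0,x1,y1=box; m=np.zeros_like(mask); m[y0:y1,x0:x1]=mask[y0:y1,x0:x1]
    cs=[c for c in cv2.findContours(m,cv2.RETR_EXTERNAL,cv2.CHAIN_APPROX_NONE)[0] if cv2.contourArea(c)>mn]
    return sorted(cs,key=cv2.contourArea,reverse=True)
def rect(d,c,z):
    """world min-area rectangle of a contour on plane z: centre mm, size mm, angle of long side deg"""
    p=(cast(d,c.reshape(-1,2),z)[:,:2]*1000).astype(np.float32)
    (x,y),_,_=r=cv2.minAreaRect(p); b=cv2.boxPoints(r); e=[b[1]-b[0],b[2]-b[1]]
    e.sort(key=np.linalg.norm); l=e[1]
    return np.round([x,y]),np.round([np.linalg.norm(v) for v in e]),round(float(np.degrees(np.arctan2(l[1],l[0])))%180,1)
def to(x,y,z,ydir):
    """tool shift and z-turn from the present pose to TCP x,y,z (mm), closing line at ydir deg, tool down"""
    o=ctrl.get_obs(); T=R.from_rotvec(o["tool_rot"])
    yc=T.as_matrix()[:,1]; cur=np.degrees(np.arctan2(yc[1],yc[0]))
    t=(ydir-cur+90)%180-90; a=np.radians(cur+t); Y=np.array([np.cos(a),np.sin(a),0]); Z=np.array([0,0,-1.])
    G=R.from_matrix(np.c_[np.cross(Y,Z),Y,Z])
    print("t",round(o["t"],1),"tcp",np.round(o["tool_pos"]*1000),"shift",np.round(T.inv().apply(np.array([x,y,z])/1000-o["tool_pos"]),4),"turn",np.round((T.inv()*G).as_rotvec(),3),"q6",round(o["q"][5],2))
E
python3 - <<'E'
from h import *
for n in ("top","scene"):
    im=cv2.imread(f"pics/{n}0.png"); hsv=cv2.cvtColor(im,cv2.COLOR_BGR2HSV)
    print(n,"bg",im[330,300],"pix",[ (p,im[p[1],p[0]].tolist()) for p in ([(327,194),(308,200),(447,271),(410,268),(440,171),(145,197),(231,268),(240,252),(333,289)] if n=="top" else [(261,253),(245,245),(110,270),(140,272),(183,352),(375,145),(275,150),(290,160)])])
d=optics.get_image("top"); np.save("cal.npy",d,allow_pickle=True); im=d["image"]; hsv=cv2.cvtColor(im,cv2.COLOR_BGR2HSV)
dark=(hsv[...,2]<45).astype(np.uint8)
for nm,b in dict(round=(295,170,350,225),long=(385,245,480,295),square=(190,235,275,298)).items():
    print(nm,[rect(d,c,.005) for c in blobs(dark,b)])
cork=((hsv[...,1]>100)&(hsv[...,2]>50)).astype(np.uint8)
print("cork",[rect(d,c,.005) for c in blobs(cork,(100,150,190,245))])
br=((hsv[...,2]>150)).astype(np.uint8)
print("lens",[rect(d,c,.017) for c in blobs(br,(295,170,350,225))])
print("canister",[rect(d,c,.055) for c in blobs(br,(425,250,480,290))])
big=cv2.resize(im[160:310,180:490],None,fx=2.5,fy=2.5,interpolation=2); cv2.imwrite("pics/crop1.png",cv2.convertScaleAbs(big,alpha=1.8,beta=10))
E
```

```text
top bg [ 94  99 106] pix [((327, 194), [135, 139, 133]), ((308, 200), [8, 9, 9]), ((447, 271), [115, 122, 130]), ((410, 268), [9, 9, 10]), ((440, 171), [118, 137, 133]), ((145, 197), [36, 67, 98]), ((231, 268), [15, 25, 44]), ((240, 252), [9, 9, 10]), ((333, 289), [7, 7, 8])]
scene bg [ 94  96 100] pix [((261, 253), [146, 143, 138]), ((245, 245), [30, 31, 35]), ((110, 270), [126, 126, 130]), ((140, 272), [25, 29, 26]), ((183, 352), [131, 139, 136]), ((375, 145), [58, 88, 117]), ((275, 150), [8, 7, 17]), ((290, 160), [17, 21, 18])]
round [(array([593., -83.]), array([84., 85.], dtype=float32), 90.8)]
long [(array([ 443., -312.]), array([ 58., 154.], dtype=float32), 81.0)]
square [(array([445., 103.]), array([ 87., 140.], dtype=float32), 79.4)]
cork [(array([589., 288.]), array([119., 120.], dtype=float32), 96.0)]
lens []
canister []
```

View pics/crop1.png

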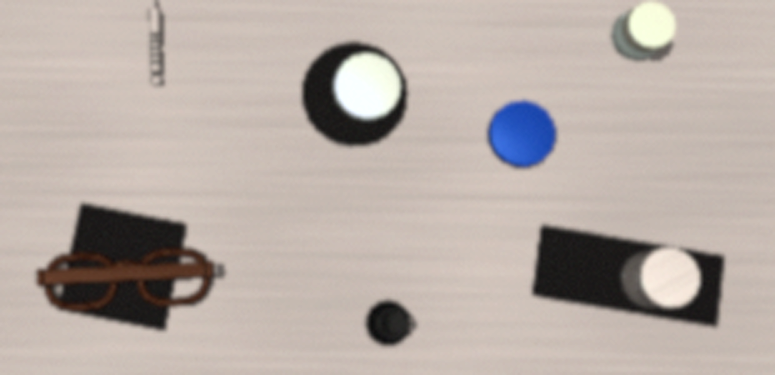

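The crop shows the lens off-centre on the round pad at crop (367,86), the canister top at (670,278), the frame bar from (38,278) to (212,269), and square pad corners at (80,204), (186,223) and (165,329).

```bash
python3 - <<'E'
from h import *
d=np.load("cal.npy",allow_pickle=True).item(); im=d["image"]; hsv=cv2.cvtColor(im,cv2.COLOR_BGR2HSV)
circ=lambda c,z:(lambda r:(np.round(cast(d,r[0],z)[0]*1000,1),round(r[1]/d["fx"]*1000,1)))(cv2.minEnclosingCircle(c))
print("lens",[circ(c,.017) for c in blobs((hsv[...,2]>70).astype(np.uint8),(306,178,342,212))])
print("can",[circ(c,.055) for c in blobs((hsv[...,2]>100).astype(np.uint8),(432,256,461,284))])
fr=((hsv[...,1]>110)&(hsv[...,2]>25)).astype(np.uint8)
cs=blobs(fr,(185,240,280,300)); print("frame",[rect(d,c,.015) for c in cs])
er=cv2.morphologyEx(fr,cv2.MORPH_OPEN,np.ones((4,4),np.uint8)); print("bar",[rect(d,c,.032) for c in blobs(er,(185,240,280,300))])
C=lambda p,z=.005: np.round(cast(d,np.array(p)/2.5+[180-.3,160-.3],z)*1000)[:,:2].tolist()
print("sq corners",C([(80,204),(186,223),(165,329)]),"bar ends",C([(38,278),(212,269)],.032),"rims L,R x",C([(45,283),(212,276)],.008))
to(455,-340,150,80)
E
```

```text
lens [(array([598.3, -93.5,  17. ]), 27.9), (array([ 621.1, -111.5,   17. ]), 16.8)]
can [(array([ 440.1, -329. ,   55. ]), 23.9)]
frame [(array([435., 104.]), array([ 44., 139.], dtype=float32), 94.5)]
bar [(array([439., 101.]), array([ 14., 136.], dtype=float32), 93.5)]
sq corners [[497.0, 145.0], [482.0, 56.0], [395.0, 72.0]] bar ends [[435.0, 173.0], [443.0, 34.0]] rims L,R x [[431.0, 171.0], [439.0, 34.0]]
t 0.1 tcp [241. 576. 230.] shift [-0.551  -0.7627  0.0814] turn [-0.002 -0.    -0.221] q6 -0.12
```

```bash
Z='[0,0,0]'
python3 -m jog '[[[-0.2,-0.12,0],[0,0,0]],[[-0.2,-0.12,0],[0,0,0]],[[-0.2,-0.12,0],[0,0,0]],[[-0.2,-0.12,0],[0,0,0]],[[-0.2,-0.12,0],[0,0,0]]]' 
python3 -m jog '[[[-0.2,-0.12,0],[0,0,0]],[[-0.2,-0.12,0],[0,0,0]],[[-0.2,-0.12,0],[0,0,0]],[[-0.2,-0.12,0],[0,0,0]],[[-0.2,-0.12,0],[0,0,0]]]' 
python3 -c "from h import *;to(440,-329,120,67.3)"
```

```text
t: 0.65
tool_pos: [0.3804, 0.3863, 0.231]
tool_rot: [0.62, 3.08, -0.001]
contact_force: [-0.1, 0.3, -0.1]
opening: 0.0856
grip_force: 0.0
t: 1.15
tool_pos: [0.5187, 0.1983, 0.2311]
tool_rot: [0.621, 3.079, -0.001]
contact_force: [-1.0, 1.0, 0.1]
opening: 0.0854
grip_force: 0.0
t 1.1 tcp [519. 198. 231.] shift [-0.1317 -0.5165  0.1113] turn [-0.     0.    -0.002] q6 -0.94
```

```bash
python3 -m jog '[[[-0.06,-0.235,0.03],[0,0,0]],[[-0.06,-0.235,0.03],[0,0,0]],[[-0.06,-0.235,0.03],[0,0,0]],[[-0.06,-0.235,0.03],[0,0,0]],[[-0.06,-0.235,0.03],[0,0,0]]]' >/dev/null
python3 -m jog '[[[-0.06,-0.235,0.03],[0,0,0]],[[-0.06,-0.235,0.03],[0,0,0]],[[-0.06,-0.235,0.03],[0,0,0]],[[-0.06,-0.235,0.03],[0,0,0]],[[-0.06,-0.235,0.03],[0,0,0]]]' | head -2
python3 -m jog '[[[0,-0.03,0],[0,0,0]],[[0,-0.03,0],[0,0,0]],[[0,-0.03,0],[0,0,0]],[[0,-0.03,0],[0,0,0]]]'
python3 -c "from h import *;to(440,-329,20,67.3)"
```

```text
t: 2.15
tool_pos: [0.446, -0.2811, 0.1708]
t: 2.55
tool_pos: [0.4357, -0.3057, 0.1712]
tool_rot: [-0.616, -3.08, -0.001]
contact_force: [0.7, 0.2, -0.2]
opening: 0.0852
grip_force: 0.0
t 2.5 tcp [ 436. -306.  171.] shift [-0.013  -0.0199  0.1511] turn [ 0.    -0.     0.001] q6 -1.93
```

```bash
python3 -m jog '[[[-0.013,-0.02,0.0],[0,0,0]],[[-0.013,-0.02,0.04],[0,0,0]],[[-0.013,-0.02,0.08],[0,0,0]],[[-0.013,-0.02,0.12],[0,0,0]],[[-0.013,-0.02,0.159],[0,0,0]]]' >/dev/null
python3 -m jog '[[[0,0,0],[0,0,0]],[[0,0,0],[0,0,0]],[[0,0,0],[0,0,0]],[[0,0,0],[0,0,0]],[[0,0,0],[0,0,0]]]' 0.45 30
python3 -m jog '[[[0,0,0],[0,0,0]],[[0,0,0],[0,0,0]],[[0,0,0],[0,0,0]],[[0,0,0],[0,0,0]],[[0,0,0],[0,0,0]]]' 0.45 30
python3 -c "from h import *;to(520,200,200,67.3)"
```

```text
t: 3.55
tool_pos: [0.4413, -0.3313, 0.0149]
tool_rot: [0.617, 3.076, -0.004]
contact_force: [0.4, 0.5, 4.6]
opening: 0.0475
grip_force: 31.1
t: 4.05
tool_pos: [0.4413, -0.3313, 0.015]
tool_rot: [0.617, 3.077, -0.003]
contact_force: [0.0, 1.3, 6.3]
opening: 0.0474
grip_force: 31.3
t 4.0 tcp [ 441. -331.   15.] shift [ 0.1316  0.5204 -0.1861] turn [-0.001  0.004  0.   ] q6 -1.95
```

```bash
python3 -m jog '[[[0,0,-0.02],[0,0,0]],[[0,0,-0.05],[0,0,0]],[[0,0,-0.09],[0,0,0]],[[0,0,-0.12],[0,0,0]],[[0,0,-0.12],[0,0,0]]]' 0.4 >/dev/null
python3 -m jog '[[[0.034,0.21,0],[0,0,0]],[[0.034,0.21,0],[0,0,0]],[[0.034,0.21,0],[0,0,0]],[[0.034,0.21,0],[0,0,0]],[[0.034,0.21,0],[0,0,0]]]' >/dev/null
python3 -m jog '[[[0.034,0.21,0],[0,0,0]],[[0.034,0.21,0],[0,0,0]],[[0.034,0.21,0],[0,0,0]],[[0.034,0.21,0],[0,0,0]],[[0.034,0.21,0],[0,0,0]]]' >/dev/null
python3 -m jog '[[[0.034,0.2,0],[0,0,0]],[[0.034,0.2,0],[0,0,0]],[[0.034,0.2,0],[0,0,0]],[[0.034,0.2,0],[0,0,0]],[[0.034,0.2,0],[0,0,0]]]' 
python3 -c "from h import *;to(589,288,16,67.3)"
```

```text
t: 6.05
tool_pos: [0.5851, 0.2849, 0.1314]
tool_rot: [-0.611, -3.081, -0.001]
contact_force: [-0.1, -1.0, -0.1]
opening: 0.0473
grip_force: 31.9
t 6.0 tcp [585. 285. 131.] shift [-0.0025  0.0043  0.1154] turn [ 0.001 -0.001  0.004] q6 -0.84
```

```bash
python3 -m jog '[[[0,0.002,0.04],[0,0,0]],[[0,0.002,0.075],[0,0,0]],[[0,0.002,0.095],[0,0,0]],[[0,0.002,0.105],[0,0,0]],[[0,0.002,0.105],[0,0,0]]]' 
python3 - <<'E'
from h import *
a=optics.get_image("scene")["image"][80:240,240:480]
cv2.imwrite("pics/c2.png",cv2.convertScaleAbs(cv2.resize(a,None,fx=3,fy=3),alpha=1.7))
E
```

```text
t: 6.55
tool_pos: [0.5843, 0.2815, 0.0251]
tool_rot: [-0.619, -3.077, 0.004]
contact_force: [-1.0, -0.6, -0.6]
opening: 0.0472
grip_force: 31.9
```

View pics/c2.png

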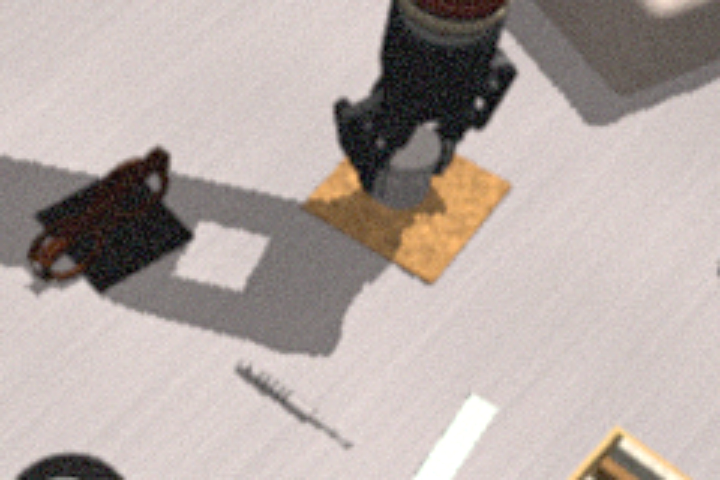

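The canister (crop 405,175) is held just above the cork mat, about 10 mm clear. I lower it slowly.

```bash
python3 -m jog '[[[0,0.004,0.003],[0,0,0]],[[0,0.004,0.005],[0,0,0]],[[0,0.004,0.007],[0,0,0]],[[0,0.004,0.008],[0,0,0]],[[0,0.004,0.008],[0,0,0]]]' 
python3 -m jog '[[[0,0,0.001],[0,0,0]],[[0,0,0.0015],[0,0,0]],[[0,0,0.002],[0,0,0]],[[0,0,0.0025],[0,0,0]],[[0,0,0.0025],[0,0,0]]]' 
```

```text
t: 7.1
tool_pos: [0.5869, 0.2869, 0.0193]
tool_rot: [-0.617, -3.08, 0.0]
contact_force: [0.1, 0.4, -0.8]
opening: 0.0475
grip_force: 31.9
t: 7.6
tool_pos: [0.5869, 0.2868, 0.0167]
tool_rot: [-0.618, -3.08, 0.0]
contact_force: [0.0, -0.9, -0.8]
opening: 0.0472
grip_force: 31.9
```

```bash
python3 -m jog '[[[0,0,0.0005],[0,0,0]],[[0,0,0.001],[0,0,0]],[[0,0,0.0015],[0,0,0]],[[0,0,0.002],[0,0,0]],[[0,0,0.002],[0,0,0]]]' 
```

```text
t: 8.1
tool_pos: [0.5871, 0.2869, 0.0151]
tool_rot: [0.618, 3.08, 0.0]
contact_force: [-1.4, 0.4, 0.2]
opening: 0.0467
grip_force: 32.0
```

```bash
python3 -m jog '[[[0,0,0.0005],[0,0,0]],[[0,0,0.001],[0,0,0]],[[0,0,0.001],[0,0,0]]]' 
```

```text
t: 8.4
tool_pos: [0.5873, 0.2871, 0.015]
tool_rot: [0.617, 3.08, 0.0]
contact_force: [-2.2, -1.3, 6.2]
opening: 0.0473
grip_force: 32.2
```

```bash
python3 -m jog '[[[0,0,-0.0005],[0,0,0]],[[0,0,-0.0005],[0,0,0]],[[0,0,-0.0005],[0,0,0]],[[0,0,-0.0005],[0,0,0]],[[0,0,-0.0005],[0,0,0]]]' 0.95 | tail -2
python3 -m jog '[[[0,0,-0.02],[0,0,0]],[[0,0,-0.05],[0,0,0]],[[0,0,-0.09],[0,0,0]],[[0,0,-0.12],[0,0,0]],[[0,0,-0.12],[0,0,0]]]' >/dev/null
python3 -c "from h import *;to(439,103,80,3.5)"
```

```text
opening: 0.0807
grip_force: 0.0
t 9.4 tcp [590. 288. 141.] shift [ 0.0689 -0.2297  0.0588] turn [0.011 0.003 1.114] q6 -0.83
```

```bash
python3 -m jog '[[[0.069,-0.23,0],[0,0,0.15]],[[0.069,-0.23,0],[0,0,0.3]],[[0.069,-0.23,0],[0,0,0.44]],[[0.069,-0.23,0],[0,0,0.58]],[[0.069,-0.23,0],[0,0,0.73]]]' 0.45 >/dev/null
python3 -m jog '[[[0,0,0.0],[0,0,0.15]],[[0,0,0.02],[0,0,0.3]],[[0,0,0.03],[0,0,0.385]],[[0,0,0.03],[0,0,0.385]]]' |tail -2
python3 - <<'E'
from h import *
to(439,103,16,3.5)
d=optics.get_image("scene"); a=d["image"][60:220,180:380]
cv2.imwrite("pics/c3.png",cv2.convertScaleAbs(cv2.resize(a,None,fx=3.5,fy=3.5),alpha=2))
# bar ends in the first scene picture are used for a second estimate
E
```

```text
opening: 0.0383
grip_force: 0.0
t 10.3 tcp [433. 101. 102.] shift [0.0017 0.0069 0.0857] turn [-0.005  0.    -0.001] q6 0.0
```

View pics/c3.png

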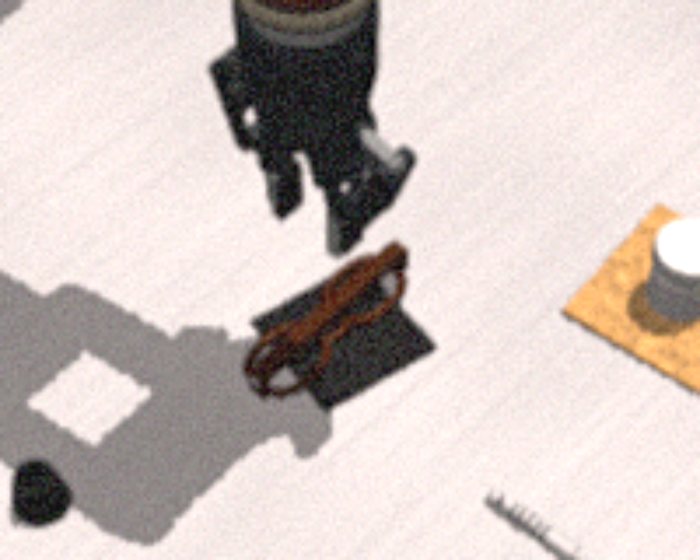

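The gripper is straight above the frame bar with the fingers either side of it; the canister stands on the cork mat.

```bash
python3 -m jog '[[[0.001,0.005,0.02],[0,0,0]],[[0.001,0.005,0.05],[0,0,0]],[[0.001,0.005,0.07],[0,0,0]],[[0.001,0.005,0.082],[0,0,0]],[[0.001,0.005,0.082],[0,0,0]]]' >/dev/null
python3 -m jog '[[[0,0,0],[0,0,0]],[[0,0,0],[0,0,0]]]'
python3 -c "from h import *;to(439,103,16,3.5)"
```

```text
t: 11.05
tool_pos: [0.4409, 0.1026, 0.0238]
tool_rot: [2.152, 2.286, 0.003]
contact_force: [-0.1, 0.6, 0.7]
opening: 0.0385
grip_force: 0.0
t 11.1 tcp [441. 103.  24.] shift [ 0.0005 -0.0019  0.0078] turn [ 0.003  0.    -0.001] q6 0.0
```

```bash
python3 -m jog '[[[0,-0.002,0.003],[0,0,0]],[[0,-0.002,0.006],[0,0,0]],[[0,-0.002,0.007],[0,0,0]],[[0,-0.002,0.007],[0,0,0]]]' |sed -n '2p;4p'
python3 -m jog '[[[0,0,0],[0,0,0]],[[0,0,0],[0,0,0]],[[0,0,0],[0,0,0]],[[0,0,0],[0,0,0]],[[0,0,0],[0,0,0]]]' 0.05 25
python3 -m jog '[[[0,0,-0.01],[0,0,0]],[[0,0,-0.04],[0,0,0]],[[0,0,-0.08],[0,0,0]],[[0,0,-0.1],[0,0,0]],[[0,0,-0.1],[0,0,0]]]'
python3 -c "from h import *;to(443,-312,110,171)"
```

```text
tool_pos: [0.4374, 0.1024, 0.0151]
contact_force: [-1.1, -0.0, -0.6]
t: 11.95
tool_pos: [0.4377, 0.1024, 0.0154]
tool_rot: [2.154, 2.287, 0.0]
contact_force: [0.6, -0.3, 1.5]
opening: 0.0113
grip_force: 26.9
t: 12.45
tool_pos: [0.4404, 0.1026, 0.1199]
tool_rot: [2.15, 2.283, 0.01]
contact_force: [0.4, 0.1, -1.7]
opening: 0.0115
grip_force: 26.8
t 12.4 tcp [440. 103. 120.] shift [-0.414  -0.0224  0.0097] turn [ 0.008 -0.001  0.217] q6 0.0
```

```bash
python3 -m jog '[[[-0.207,-0.011,0],[0,0,0]],[[-0.207,-0.011,0],[0,0,0]],[[-0.207,-0.011,0],[0,0,0]],[[-0.207,-0.011,0],[0,0,0]],[[-0.207,-0.011,0],[0,0,0]]]' >/dev/null
python3 -m jog '[[[-0.207,-0.011,0],[0,0,0.05]],[[-0.207,-0.011,0],[0,0,0.1]],[[-0.207,-0.011,0],[0,0,0.15]],[[-0.207,-0.011,0],[0,0,0.217]],[[-0.207,-0.011,0.02],[0,0,0.217]]]' >/dev/null
python3 -m jog '[[[0,0,0.02],[0,0,0]],[[0,0,0.04],[0,0,0]],[[0,0,0.05],[0,0,0]],[[0,0,0.05],[0,0,0]],[[0,0,0.05],[0,0,0]]]'
python3 - <<'E'
from h import *
to(443,-312,16,171)
a=optics.get_image("top")["image"][210:330,370:510]
b=optics.get_image("scene")["image"][200:320,60:200]
cv2.imwrite("pics/c4.png",cv2.convertScaleAbs(cv2.resize(np.hstack([a,b]),None,fx=2.8,fy=2.8,interpolation=2),alpha=2))
E
```

```text
t: 13.95
tool_pos: [0.4407, -0.3117, 0.0454]
tool_rot: [-2.388, -2.041, -0.0]
contact_force: [0.9, -0.7, -0.4]
opening: 0.0115
grip_force: 26.8
t 13.9 tcp [ 441. -312.   45.] shift [0.0001 0.0024 0.0294] turn [-0.    -0.     0.001] q6 -0.6
```

View pics/c4.png

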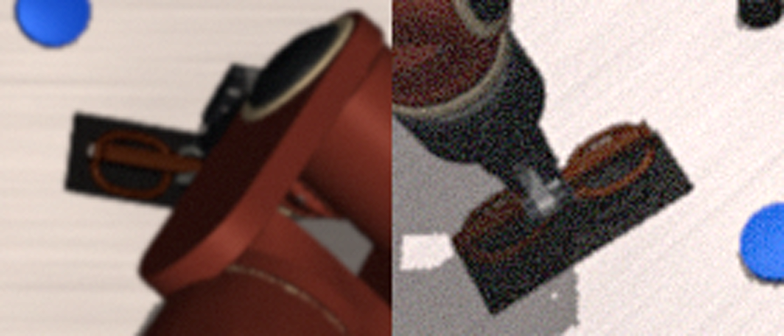

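The frame hangs level and aligned above the long pad in both views. I lower it.

```bash
python3 -m jog '[[[0,0.002,0.008],[0,0,0]],[[0,0.002,0.016],[0,0,0]],[[0,0.002,0.022],[0,0,0]],[[0,0.002,0.025],[0,0,0]],[[0,0.002,0.025],[0,0,0]]]' >/dev/null
python3 -m jog '[[[0,0,0.001],[0,0,0]],[[0,0,0.002],[0,0,0]],[[0,0,0.003],[0,0,0]],[[0,0,0.004],[0,0,0]],[[0,0,0.004],[0,0,0]]]'
```

```text
t: 15.05
tool_pos: [0.4424, -0.3124, 0.0162]
tool_rot: [-2.389, -2.04, 0.0]
contact_force: [-0.0, 0.5, -0.3]
opening: 0.0113
grip_force: 26.8
```

```bash
python3 -m jog '[[[0,0,0.0005],[0,0,0]],[[0,0,0.001],[0,0,0]],[[0,0,0.0013],[0,0,0]],[[0,0,0.0013],[0,0,0]]]'
```

```text
t: 15.45
tool_pos: [0.4425, -0.3125, 0.0154]
tool_rot: [-2.389, -2.04, 0.0]
contact_force: [-1.6, 1.7, 4.2]
opening: 0.0113
grip_force: 27.3
```

```bash
python3 -m jog '[[[0,0,0],[0,0,0]],[[0,0,0],[0,0,0]],[[0,0,0],[0,0,0]],[[0,0,0],[0,0,0]]]' 0.4 | tail -2
python3 -m jog '[[[0,0,-0.02],[0,0,0]],[[0,0,-0.05],[0,0,0]],[[0,0,-0.08],[0,0,0]],[[0,0,-0.1],[0,0,0]],[[0,0,-0.1],[0,0,0]]]' >/dev/null
python3 -c "from h import *;to(598,-93.5,60,171)"
```

```text
opening: 0.0345
grip_force: 0.0
t 16.4 tcp [ 444. -314.  119.] shift [0.2423 0.1169 0.0586] turn [0.006 0.004 0.   ] q6 -0.6
```

```bash
python3 -m jog '[[[0.2,0.097,0],[0,0,0]],[[0.2,0.097,0],[0,0,0]],[[0.2,0.097,0],[0,0,0]],[[0.2,0.097,0],[0,0,0]],[[0.2,0.097,0],[0,0,0]]]' 0.8 >/dev/null
python3 -m jog '[[[0.042,0.02,0],[0,0,0]],[[0.042,0.02,0.03],[0,0,0]],[[0.042,0.02,0.055],[0,0,0]],[[0.042,0.02,0.055],[0,0,0]],[[0.042,0.02,0.055],[0,0,0]]]' | tail -2
python3 - <<'E'
from h import *
to(598.3,-93.5,8,171)
d=optics.get_image("top"); im=d["image"]
hsv=cv2.cvtColor(im,cv2.COLOR_BGR2HSV)
fr=((hsv[...,1]>110)&(hsv[...,2]>25)).astype(np.uint8)
print("frame",[rect(d,c,.015) for c in blobs(fr,(385,235,480,305))])
s=optics.get_image("scene")["image"]
a=np.hstack([cv2.resize(im[220:320,370:500],(520,400)),cv2.resize(s[200:300,220:290],(280,400))])
cv2.imwrite("pics/c5.png",cv2.convertScaleAbs(a,alpha=2))
E
```

```text
opening: 0.0682
grip_force: 0.0
t 17.4 tcp [595. -92.  58.] shift [-0.0014  0.004   0.0504] turn [-0.003 -0.    -0.   ] q6 -0.12
frame [(array([ 439., -313.]), array([ 47., 141.], dtype=float32), 80.9)]
```

View pics/c5.png

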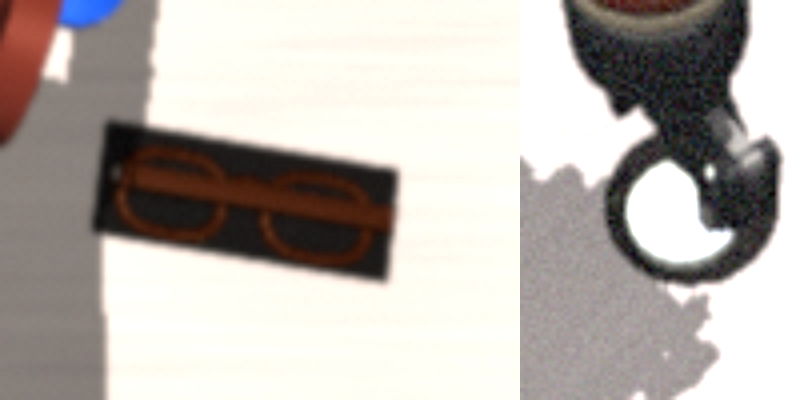

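The frame lies centred along the long pad, and the fingers straddle the lens.

```bash
python3 -m jog '[[[-0.001,0.002,0.015],[0,0,0]],[[-0.001,0.002,0.03],[0,0,0]],[[-0.001,0.002,0.042],[0,0,0]],[[-0.001,0.002,0.048],[0,0,0]],[[-0.001,0.002,0.048],[0,0,0]]]' >/dev/null
python3 -m jog '[[[0,0,0.001],[0,0,0]],[[0,0,0.002],[0,0,0]],[[0,0,0.003],[0,0,0]],[[0,0,0.003],[0,0,0]]]'
python3 -c "from h import *;to(598.3,-93.5,5,171)"
```

```text
t: 18.35
tool_pos: [0.5978, -0.0931, 0.0093]
tool_rot: [2.388, 2.04, 0.0]
contact_force: [0.1, -0.2, 0.5]
opening: 0.0682
grip_force: 0.0
t 18.4 tcp [598. -93.   9.] shift [-0.0004  0.0005  0.0043] turn [0.001 0.    0.   ] q6 -0.12
```

```bash
python3 -m jog '[[[0,0,0.002],[0,0,0]],[[0,0,0.004],[0,0,0]],[[0,0,0.005],[0,0,0]],[[0,0,0.005],[0,0,0]]]' | sed -n '2p;4p'
python3 -m jog '[[[0,0,0.001],[0,0,0]],[[0,0,0.002],[0,0,0]],[[0,0,0.002],[0,0,0]],[[0,0,0.002],[0,0,0]]]' | sed -n '2p;4p'
python3 -m jog '[[[0,0,0],[0,0,0]],[[0,0,0],[0,0,0]],[[0,0,0],[0,0,0]],[[0,0,0],[0,0,0]],[[0,0,0],[0,0,0]]]' 0.55 30
```

```text
tool_pos: [0.5974, -0.093, 0.0037]
contact_force: [0.2, 0.0, -0.7]
tool_pos: [0.5976, -0.093, 0.002]
contact_force: [0.7, 0.0, 0.3]
t: 19.65
tool_pos: [0.598, -0.0931, 0.0024]
tool_rot: [2.388, 2.04, 0.001]
contact_force: [0.9, -0.4, 3.5]
opening: 0.0532
grip_force: 31.9
```

```bash
python3 -m jog '[[[0,0,-0.003],[0,0,0]],[[0,0,-0.008],[0,0,0]],[[0,0,-0.014],[0,0,0]],[[0,0,-0.02],[0,0,0]],[[0,0,-0.02],[0,0,0]]]' 0.5
python3 - <<'E'
from h import *
s=optics.get_image("scene")["image"]
cv2.imwrite("pics/c6.png",cv2.convertScaleAbs(cv2.resize(s[180:300,200:320],None,fx=4.5,fy=4.5,interpolation=2),alpha=1.6))
E
```

```text
t: 20.15
tool_pos: [0.5986, -0.0933, 0.0235]
tool_rot: [2.387, 2.039, 0.002]
contact_force: [0.2, 0.4, -0.7]
opening: 0.0533
grip_force: 31.7
```

View pics/c6.png

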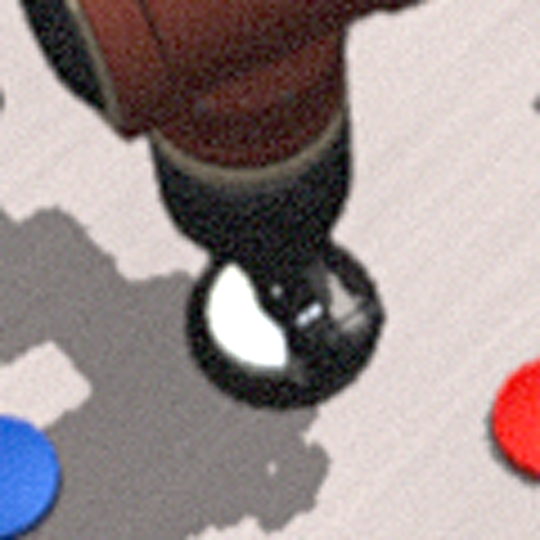

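The lens has come up with the fingers (crop 245,315). I lift it further and re-measure the now bare square pad.

```bash
python3 -m jog '[[[0,0,-0.02],[0,0,0]],[[0,0,-0.05],[0,0,0]],[[0,0,-0.07],[0,0,0]],[[0,0,-0.07],[0,0,0]],[[0,0,-0.07],[0,0,0]]]' | tail -3
python3 - <<'E'
from h import *
for n,b in (("top",(190,235,275,298)),("scene",(245,125,312,182))):
    d=optics.get_image(n); hsv=cv2.cvtColor(d["image"],cv2.COLOR_BGR2HSV)
    print(n,[rect(d,c,.005) for c in blobs((hsv[...,2]<45).astype(np.uint8),b)])
to(446,108,93,171)
E
```

```text
contact_force: [0.6, 0.1, -0.7]
opening: 0.0529
grip_force: 31.8
top [(array([446., 108.]), array([86., 87.], dtype=float32), 79.4)]
scene [(array([447.,  98.]), array([103., 178.], dtype=float32), 94.4)]
t 20.8 tcp [596. -93.  90.] shift [ 0.1747 -0.1799 -0.0024] turn [-0.003 -0.     0.   ] q6 -0.12
```

```bash
python3 -m jog '[[[0.173,-0.178,0],[0,0,0]],[[0.173,-0.178,0],[0,0,0]],[[0.173,-0.178,0],[0,0,0]],[[0.173,-0.178,0],[0,0,0]],[[0.173,-0.178,0],[0,0,0]]]' >/dev/null
python3 -m jog '[[[0.0,0,0.03],[0,0,0]],[[0.0,0,0.05],[0,0,0]],[[0.0,0,0.068],[0,0,0]],[[0.0,0,0.072],[0,0,0]],[[0.0,0,0.072],[0,0,0]]]' |tail -2
python3 -c "from h import *;to(446,108,2.4,171)"
```

```text
opening: 0.053
grip_force: 31.9
t 21.8 tcp [447. 106.  18.] shift [ 0.0023 -0.0017  0.016 ] turn [-0.004  0.001 -0.   ] q6 0.23
```

```bash
python3 -m jog '[[[0.002,-0.001,0.004],[0,0,0]],[[0.002,-0.001,0.008],[0,0,0]],[[0.002,-0.001,0.011],[0,0,0]],[[0.002,-0.001,0.012],[0,0,0]],[[0.002,-0.001,0.012],[0,0,0]]]'|sed -n '2p;4p'
python3 -m jog '[[[0,0,0.0005],[0,0,0]],[[0,0,0.001],[0,0,0]],[[0,0,0.0015],[0,0,0]],[[0,0,0.0015],[0,0,0]]]'|sed -n '2p;4p'
```

```text
tool_pos: [0.4482, 0.1077, 0.008]
contact_force: [0.1, -0.4, -0.3]
tool_pos: [0.4482, 0.1078, 0.0065]
contact_force: [0.9, 0.6, 0.5]
```

```bash
python3 -m jog '[[[0,-0.002,0.001],[0,0,0]],[[0,-0.002,0.002],[0,0,0]],[[0,-0.002,0.003],[0,0,0]],[[0,-0.002,0.003],[0,0,0]]]'|sed -n '2p;4p'
python3 -m jog '[[[0,0,0.0005],[0,0,0]],[[0,0,0.001],[0,0,0]],[[0,0,0.001],[0,0,0]],[[0,0,0.001],[0,0,0]]]'|sed -n '2p;4p'
```

```text
tool_pos: [0.446, 0.1081, 0.0033]
contact_force: [-0.6, -0.2, -0.1]
tool_pos: [0.4462, 0.1081, 0.0025]
contact_force: [0.3, 0.9, 0.3]
```

```bash
python3 -m jog '[[[0,0,0.0005],[0,0,0]],[[0,0,0.0008],[0,0,0]],[[0,0,0.0008],[0,0,0]],[[0,0,0.0008],[0,0,0]]]'|sed -n '2p;4p'
```

```text
tool_pos: [0.4463, 0.1081, 0.0023]
contact_force: [-3.4, -1.1, 5.9]
```

```bash
python3 -m jog '[[[0,0,0],[0,0,0]],[[0,0,0],[0,0,0]],[[0,0,0],[0,0,0]],[[0,0,0],[0,0,0]]]' 0.85 | tail -2
python3 -m jog '[[[0,0,-0.02],[0,0,0]],[[0,0,-0.05],[0,0,0]],[[0,0,-0.09],[0,0,0]],[[0,0,-0.12],[0,0,0]],[[0,0,-0.12],[0,0,0]]]' 1 >/dev/null
python3 - <<'E'
from h import *
to(588,287,120,171)
d=optics.get_image("top"); hsv=cv2.cvtColor(d["image"],cv2.COLOR_BGR2HSV)
for nm,z,th,b in (("can",.055,112,(110,160,180,235)),("lens",.017,80,(205,240,258,295))):
    for c in blobs((hsv[...,2]>th).astype(np.uint8),b,200):
        u,r=cv2.minEnclosingCircle(c); print(nm,np.round(cast(d,u,z)*1000),r)
print("round",[rect(d,c,.005) for c in blobs((hsv[...,2]<45).astype(np.uint8),(295,170,350,225))])
cv2.imwrite("pics/t7.png",cv2.convertScaleAbs(d["image"],alpha=1.7))
E
```

```text
opening: 0.0724
grip_force: 0.0
t 24.8 tcp [450. 108. 127.] shift [0.198  0.1085 0.0088] turn [ 0.01  -0.002  0.   ] q6 0.23
can [[579. 275.  55.]] 50.58913040161133
round [(array([593., -84.]), array([83., 84.], dtype=float32), 0.2)]
```

View pics/t7.png

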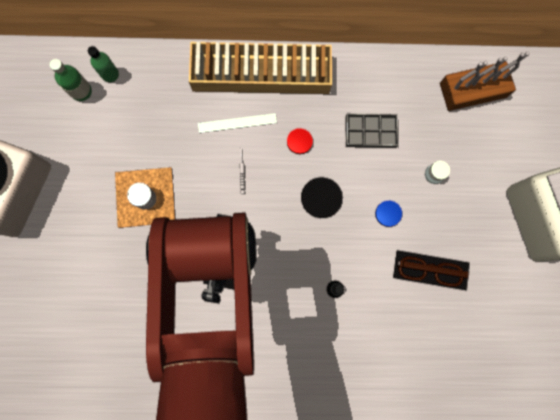

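The canister top is at (140,194) on the cork mat; the round pad (322,197) is empty and the frame sits on the long pad. Now the canister.

```bash
python3 -m jog '[[[0.198,0.111,0],[0,0,0]],[[0.198,0.111,0],[0,0,0]],[[0.198,0.111,0],[0,0,0]],[[0.198,0.111,0],[0,0,0]],[[0.198,0.111,0],[0,0,0]]]' >/dev/null
python3 -m jog '[[[0,0,0],[0,0,0]],[[0,0,0],[0,0,0]]]' >/dev/null
python3 - <<'E'
from h import *
to(587,287,15,171)
d=optics.get_image("scene"); a=d["image"]
print(cast(optics.get_image("top"),(140,194.5),.055)*1000)
cv2.imwrite("pics/c8.png",cv2.convertScaleAbs(cv2.resize(a[90:210,230:430],None,fx=3.5,fy=3.5,interpolation=2),alpha=1.6))
E
```

```text
t 25.6 tcp [586. 286. 119.] shift [0.0014 0.0016 0.1043] turn [-0.003  0.002  0.001] q6 0.5
[[584.06658892 284.0143143   55.        ]]
```

View pics/c8.png

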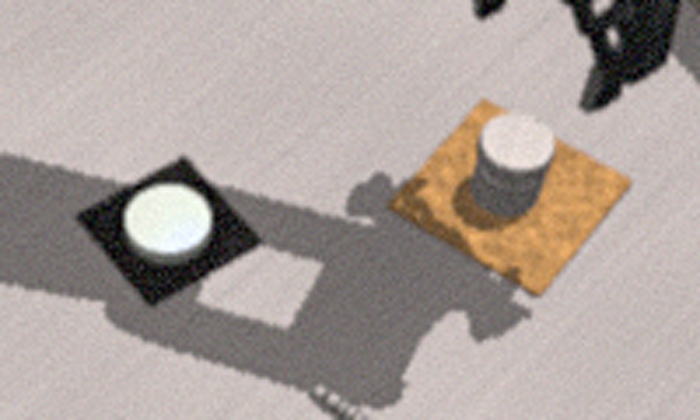

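The lens lies centred on the square pad and the canister stands on the cork mat; the gripper is above it.

```bash
python3 -m jog '[[[0,0,0.03],[0,0,0]],[[0,0,0.06],[0,0,0]],[[0,0,0.09],[0,0,0]],[[0,0,0.104],[0,0,0]],[[0,0,0.104],[0,0,0]]]' | sed -n '2p;4p'
python3 -m jog '[[[0,0,0],[0,0,0]],[[0,0,0],[0,0,0]],[[0,0,0],[0,0,0]],[[0,0,0],[0,0,0]],[[0,0,0],[0,0,0]]]' 0.45 30
python3 -m jog '[[[0,0,-0.01],[0,0,0]],[[0,0,-0.04],[0,0,0]],[[0,0,-0.08],[0,0,0]],[[0,0,-0.1],[0,0,0]],[[0,0,-0.1],[0,0,0]]]' 0.4
python3 -c "from h import *;to(593,-84,120,171)"
```

```text
tool_pos: [0.5843, 0.2848, 0.0149]
contact_force: [-0.5, 0.1, 1.0]
t: 26.65
tool_pos: [0.5884, 0.2868, 0.0202]
tool_rot: [2.388, 2.04, 0.005]
contact_force: [-1.1, -0.5, 6.4]
opening: 0.0474
grip_force: 31.1
t: 27.15
tool_pos: [0.5895, 0.2873, 0.123]
tool_rot: [2.386, 2.039, 0.013]
contact_force: [0.4, 0.3, -0.1]
opening: 0.0471
grip_force: 31.1
t 27.1 tcp [589. 287. 123.] shift [-0.3662  0.0615  0.0019] turn [ 0.008 -0.004  0.   ] q6 0.5
```

```bash
python3 -m jog '[[[-0.183,0.031,0],[0,0,0]],[[-0.183,0.031,0],[0,0,0]],[[-0.183,0.031,0],[0,0,0]],[[-0.183,0.031,0],[0,0,0]],[[-0.183,0.031,0],[0,0,0]]]' >/dev/null
python3 -m jog '[[[-0.183,0.031,0],[0,0,0]],[[-0.183,0.031,0],[0,0,0]],[[-0.183,0.031,0],[0,0,0]],[[-0.183,0.031,0],[0,0,0]],[[-0.183,0.031,0],[0,0,0]]]' >/dev/null
python3 -m jog '[[[0,0,0.03],[0,0,0]],[[0,0,0.06],[0,0,0]],[[0,0,0.08],[0,0,0]],[[0,0,0.085],[0,0,0]],[[0,0,0.085],[0,0,0]]]' | sed -n '2p;4p'
python3 -m jog '[[[0,0,0],[0,0,0]],[[0,0,0],[0,0,0]]]' | sed -n '2p;4p'
python3 -c "from h import *;to(593,-84,20,171)"
```

```text
tool_pos: [0.5897, -0.0834, 0.031]
contact_force: [-0.4, 0.7, -1.6]
tool_pos: [0.5921, -0.0848, 0.0344]
contact_force: [-0.1, -0.0, -0.3]
t 28.9 tcp [592. -85.  34.] shift [0.001  0.0007 0.0144] turn [0.003 0.    0.   ] q6 -0.11
```

```bash
python3 -m jog '[[[0.001,0.001,0.004],[0,0,0]],[[0.001,0.001,0.007],[0,0,0]],[[0.001,0.001,0.01],[0,0,0]],[[0.001,0.001,0.011],[0,0,0]],[[0.001,0.001,0.011],[0,0,0]]]' | sed -n '2p;4p'
python3 -m jog '[[[0,0,0.0005],[0,0,0]],[[0,0,0.001],[0,0,0]],[[0,0,0.0015],[0,0,0]],[[0,0,0.002],[0,0,0]],[[0,0,0.002],[0,0,0]]]' | sed -n '2p;4p'
```

```text
tool_pos: [0.5916, -0.084, 0.0213]
contact_force: [-0.0, -0.1, -1.0]
tool_pos: [0.5921, -0.0841, 0.0202]
contact_force: [-2.0, 0.3, 3.5]
```

```bash
python3 -m jog '[[[0,0,0],[0,0,0]],[[0,0,0],[0,0,0]],[[0,0,0],[0,0,0]],[[0,0,0],[0,0,0]],[[0,0,0],[0,0,0]]]' 1 | tail -2
python3 -m jog '[[[0,0,-0.02],[0,0,0]],[[0,0,-0.05],[0,0,0]],[[0,0,-0.09],[0,0,0]],[[0,0,-0.13],[0,0,0]],[[0,0,-0.15],[0,0,0]]]' >/dev/null
python3 -m jog '[[[0.2,0,0],[0,0,0]],[[0.2,0,0],[0,0,0]],[[0.2,0,0],[0,0,0]],[[0.2,0,0],[0,0,0]],[[0.2,0,0],[0,0,0]]]' >/dev/null
python3 -m jog '[[[0.2,0,0],[0,0,0]],[[0.2,0,0],[0,0,0]],[[0.2,0,0],[0,0,0]],[[0.2,0,0],[0,0,0]],[[0.2,0,0],[0,0,0]]]' >/dev/null
python3 - <<'E'
from h import *
d=optics.get_image("top"); cv2.imwrite("pics/t9.png",cv2.convertScaleAbs(d["image"],alpha=1.7)); hsv=cv2.cvtColor(d["image"],cv2.COLOR_BGR2HSV)
for nm,z,th,b in (("can",.055,100,(306,178,342,216)),("lens",.017,70,(205,240,258,295))):
    for c in blobs((hsv[...,2]>th).astype(np.uint8),b,200):
        u,r=cv2.minEnclosingCircle(c); print(nm,np.round(cast(d,u,z)*1000),r)
cv2.imwrite("pics/s9.png",cv2.convertScaleAbs(optics.get_image("scene")["image"],alpha=1.7)); print(ctrl.get_obs()["t"])
E
```

```text
opening: 0.0853
grip_force: 0.0
can [[593. -84.  55.]] 11.5722017288208
lens [[447. 107.  17.]] 14.179559707641602
31.95
```

View pics/t9.png

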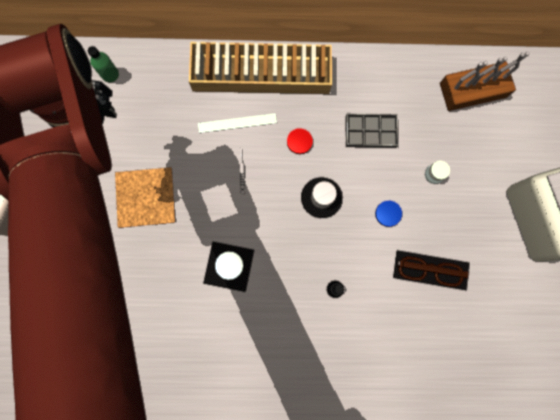

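View pics/s9.png

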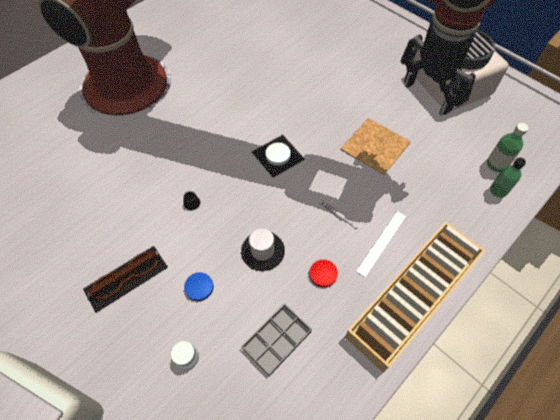

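The canister stands on the round pad (324,195), the lens lies on the square pad (229,265), the frame lies along the long pad (431,270), and the cork mat is empty. The screwdriver, loupe and jar have not moved, and the arm touches nothing.

```bash
python3 -m jog '[[[0,0,0],[0,0,0]],[[0,0,0],[0,0,0]],[[0,0,0],[0,0,0]]]' | sed -n '2p;4p'; python3 -c "from station import job; print(job.finish_job())"
```

```text
tool_pos: [0.6547, 0.3096, 0.1699]
contact_force: [-0.3, -0.2, -0.2]
the job is handed in; nothing more can be done
None
```

The job is handed in after about 32 s of the 102 s allowed: in the last pictures the canister (by way of the cork mat), lens and frame each sit within a few millimetres of the middle of their own pads, and the screwdriver, loupe and jar look unmoved.

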